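# Finish the packing crib

### The arm

A 7-joint arm with a two-finger parallel gripper is mounted at the origin on a cart in front of the work surface, level with it; the furniture and walls round the work are solid. World frame = base frame: x ahead of the robot, y to its left, z up, the work surface at z = 0. Lengths are in m, angles in rad, forces in N, time in s.
With the tool pointing down it reaches from about 0.4 to 0.875 m from the base axis. Payload 19.3 kg.
Tool frame: the origin (TCP) lies midway between the tips of the shut fingers; the grasp point (between the pads) lies 19 mm behind it; x points along the fingers, y is the direction in which the jaws open and shut, and the axes are right-handed (so a half turn about x gives the same grasp; the last joint's range is limited). The gripper opens to 85 mm and grips with 20 to 120 N. Pads are 22 mm wide; open, the fingers measure 114 mm over their backs; the gripper's body (76 mm by 85 mm) begins 54 mm behind the grasp point. The pads swing forward as they close: fully open they stand 13 mm farther back than shut.
Start: joints at [-1.171, 0.521, -0.036, 1.599, 0.021, 1.021, -0.113], TCP at [0.283, 0.557, 0.231] pointing down, gripper open.
Joint ranges: [-2.91, 2.91], [-0.3, 2.13], [-1.5, 1.42], [0.17, 2.43], [-1.26, 4.41], [0.16, 1.93], [-2.52, 2.52]. Speed limits (rad/s): [1.89, 1.89, 2.39, 2.39, 3.01, 3.01, 3.01].

### API

Orientations are given as [roll, pitch, yaw] about the fixed x, y, z axes, in that order (R = Rz(yaw) Ry(pitch) Rx(roll)).
In Python, from workcell import bot gives the robot as it stands. The module is installed in compiled form; this text tells all that it offers.
- The arm moves only by the tool servo_tool, never from a script. Its argument "targets" is a list of rows, each an object of numbers: "x", "y", "z": the shift along the tool's x, y, z as a fraction of full scale; "wx", "wy", "wz": the turn, a rotation vector about the tool's x, y, z as a fraction of full scale. A call has 1 to 12 rows; each row is the pose to reach, as a shift and turn from the pose measured when the call began, along the tool's axes at that moment, turning the shorter way round; what a row does not reach only later rows make up. Full scale, the value 1, is 40 cm for a shift and 360 degrees for a turn. A row lasts 1/8 s, in which the tool goes at most 62.5 mm and 10.7 degrees, less where a joint would pass 70% of its speed; a pose out of reach is approached as far as the arm can. A call with a number of a shift or a turn outside -1 to 1 is refused whole. A call with a gripper value outside its range is refused whole. "grip" is the gripper command: -1 is shut, 1 is fully open, values between are in proportion, set as the call begins (left out, the last holds). The fingers move at their own pace and stop on an object; "squeeze" is the grip in N (left out, the last holds). Time passes only in rows, so rows that repeat a pose let the fingers close. It gives the time, the measured TCP pose, the force and the opening at its end, in the units of the state.
- bot.observe(): the state, without advancing time (a new reading comes with each control period).
- bot.grab_frame(name): name is "scene" or "top" or "wrist"; returns (picture, depth): 480x640x3 uint8, red, green, blue; 480x640 float32, m along the optical axis (not along the pixel's ray), 0 where there is no reading.
- bot.get_calibration(name): a dict with "intrinsics" (3x3 intrinsics, pixels), "R" (3x3) and "t" (3): a world point X has camera coordinates R X + t. Camera axes: x right, y down, z forward; pixel columns grow to the right and rows downward; lengths in m; the calibration is good to about 2 mm. The wrist camera is an equidistant fisheye: a pixel r from the principal point sees the ray r / f radians off the axis. A picture is of the moment at which its call begins: read the wrist's pose just before it. get_calibration takes no time and is no camera call; for the wrist camera it gives the pose at the moment of the call.
- bot.job_done(): hands the job in, once; it reports no verdict.
Trained networks look in the newest picture that a camera, given by its name, has taken for a name from the list of things; names that differ only in an ending like _2 or _b are one class to them, and where a whole thing is asked for, a point or a joint stands for the part that bears it (a point fixed in the world has none). Each returns a list of dicts, best first, with "confidence" (0 to 1); they miss things now and then, are a little off and sometimes report something else, mostly with a low value. They report only what shows in the picture. A call takes as long as a camera call.
- bot.trace(camera, target): "mask" (480x640 bool, what is visible of it) and "pixel" ([column, row] in pixels, amid what is visible of it).
The state is a dict: "clock": time; "qpos": joint angles; "qd": joint speeds; "joint_efforts": joint torques, N m; "position": TCP position; "tool_rot": TCP orientation; "force": force on the tool from outside, world axes, zero at the start; "moment": the same for the moment, N m; "grip_width": finger opening in m.
Only numpy, scipy, OpenCV 4.12 (cv2) and the standard library are available. Lean on these libraries where they do the work, as an engineer would, in place of code of your own. Each camera call takes 0.05 s, during which the arm holds its last target. There are 200 camera calls.

### The job

A crib of wooden packing slats, on which a heavy part is to be set down, is half built: two parallel slats lie at the bottom and a single slat lies across them near one end. Lay one of the three loose slats beside that single slat, parallel to it and equally far from the other end of the bottom slats, then lay the other two crosswise on top, each straight above one of the bottom slats, so that the tower is square with its ends even. Set every slat down without dropping it, leave the three slats of the crib where they lie, and do not disturb the other things on the bench.

Things in the scene. Friction and masses are not known exactly. Their poses are not given: they have to be found in the camera images.
- bottom_slat_1: brown hardwood slat with red-painted ends, 30 mm wide, 20 mm high and 150 mm long, 0.05 to 0.09 kg; origin at the centre of its underside, y along its length, z up. Lies on the bench (z = 0) as one of the two bottom slats of the crib. The crib occupies the +x side of this slat's frame: its centre is at about x = +50 mm, y = 0
- bottom_slat_2: brown hardwood slat with red-painted ends, 30 mm wide, 20 mm high and 150 mm long, 0.05 to 0.09 kg; origin at the centre of its underside, y along its length, z up. The other bottom slat, parallel to the first, 97 to 103 mm from it between centre lines, ends even
- middle_slat: brown hardwood slat with red-painted ends, 30 mm wide, 20 mm high and 150 mm long, 0.05 to 0.09 kg; origin at the centre of its underside, y along its length, z up. The single slat of the second layer, lying across both bottom slats with its underside at z = 20 mm, its centre line at y = -47 to -53 mm in bottom_slat_1's frame; its mate belongs at y = about +50 mm
- loose_slat_1: brown hardwood slat with red-painted ends, 30 mm wide, 20 mm high and 150 mm long, 0.05 to 0.09 kg; origin at the centre of its underside, y along its length, z up. Lies free on the bench; any of the three may go to any place
- loose_slat_2: brown hardwood slat with red-painted ends, 30 mm wide, 20 mm high and 150 mm long, 0.05 to 0.09 kg; origin at the centre of its underside, y along its length, z up. Lies free on the bench; any of the three may go to any place
- loose_slat_3: brown hardwood slat with red-painted ends, 30 mm wide, 20 mm high and 150 mm long, 0.05 to 0.09 kg; origin at the centre of its underside, y along its length, z up. Lies free on the bench; any of the three may go to any place
- torch: dark grey torch lying down, 33 x 111 x 33 mm, bystander; origin under its centre
- bolt: steel bolt standing upright on its head, 21 x 18 mm and 63 mm tall, bystander; origin under its centre, z up
- brass_drift: brass drift (round rod) lying down, 19 x 132 x 19 mm, bystander; origin under its centre

How it is judged:
At the end, for the whole second after the job is handed in: All slats at rest, level: a loose slat in layer two, square to 0.17 rad, within 18 mm each way of x = y = 50 mm in bottom_slat_1's frame; the others in layer three, above the bottom slats to 15 mm sideways, 20 mm lengthwise, 0.17 rad; heights to 4 mm; started slats moved under 15 mm (((height (world z) of loose_slat_1 between 0.016 and 0.024 m and x of loose_slat_1 in the frame of bottom_slat_1 between 0.032 and 0.068 m and y of loose_slat_1 in the frame of bottom_slat_1 between 0.032 and 0.068 m and angle between the y axis of loose_slat_1 and the y axis of bottom_slat_1, either way round above 1.4 rad and height (world z) of loose_slat_2 between 0.036 and 0.044 m and x of loose_slat_2 in the frame of bottom_slat_1 between -0.015 and 0.015 m and y of loose_slat_2 in the frame of bottom_slat_1 between -0.02 and 0.02 m and angle between the y axis of each of loose_slat_2, loose_slat_3 and the y axis of bottom_slat_1, either way round below 0.17 rad and height (world z) of loose_slat_3 between 0.036 and 0.044 m and x of loose_slat_3 in the frame of bottom_slat_2 between -0.015 and 0.015 m and y of loose_slat_3 in the frame of bottom_slat_2 between -0.02 and 0.02 m) or (height (world z) of loose_slat_1 between 0.016 and 0.024 m and x of loose_slat_1 in the frame of bottom_slat_1 between 0.032 and 0.068 m and y of loose_slat_1 in the frame of bottom_slat_1 between 0.032 and 0.068 m and angle between the y axis of loose_slat_1 and the y axis of bottom_slat_1, either way round above 1.4 rad and height (world z) of loose_slat_3 between 0.036 and 0.044 m and x of loose_slat_3 in the frame of bottom_slat_1 between -0.015 and 0.015 m and y of loose_slat_3 in the frame of bottom_slat_1 between -0.02 and 0.02 m and angle between the y axis of each of loose_slat_3, loose_slat_2 and the y axis of bottom_slat_1, either way round below 0.17 rad and height (world z) of loose_slat_2 between 0.036 and 0.044 m and x of loose_slat_2 in the frame of bottom_slat_2 between -0.015 and 0.015 m and y of loose_slat_2 in the frame of bottom_slat_2 between -0.02 and 0.02 m) or (height (world z) of loose_slat_2 between 0.016 and 0.024 m and x of loose_slat_2 in the frame of bottom_slat_1 between 0.032 and 0.068 m and y of loose_slat_2 in the frame of bottom_slat_1 between 0.032 and 0.068 m and angle between the y axis of loose_slat_2 and the y axis of bottom_slat_1, either way round above 1.4 rad and height (world z) of loose_slat_1 between 0.036 and 0.044 m and x of loose_slat_1 in the frame of bottom_slat_1 between -0.015 and 0.015 m and y of loose_slat_1 in the frame of bottom_slat_1 between -0.02 and 0.02 m and angle between the y axis of each of loose_slat_1, loose_slat_3 and the y axis of bottom_slat_1, either way round below 0.17 rad and height (world z) of loose_slat_3 between 0.036 and 0.044 m and x of loose_slat_3 in the frame of bottom_slat_2 between -0.015 and 0.015 m and y of loose_slat_3 in the frame of bottom_slat_2 between -0.02 and 0.02 m) or (height (world z) of loose_slat_2 between 0.016 and 0.024 m and x of loose_slat_2 in the frame of bottom_slat_1 between 0.032 and 0.068 m and y of loose_slat_2 in the frame of bottom_slat_1 between 0.032 and 0.068 m and angle between the y axis of loose_slat_2 and the y axis of bottom_slat_1, either way round above 1.4 rad and height (world z) of loose_slat_3 between 0.036 and 0.044 m and x of loose_slat_3 in the frame of bottom_slat_1 between -0.015 and 0.015 m and y of loose_slat_3 in the frame of bottom_slat_1 between -0.02 and 0.02 m and angle between the y axis of each of loose_slat_3, loose_slat_1 and the y axis of bottom_slat_1, either way round below 0.17 rad and height (world z) of loose_slat_1 between 0.036 and 0.044 m and x of loose_slat_1 in the frame of bottom_slat_2 between -0.015 and 0.015 m and y of loose_slat_1 in the frame of bottom_slat_2 between -0.02 and 0.02 m) or (height (world z) of loose_slat_3 between 0.016 and 0.024 m and x of loose_slat_3 in the frame of bottom_slat_1 between 0.032 and 0.068 m and y of loose_slat_3 in the frame of bottom_slat_1 between 0.032 and 0.068 m and angle between the y axis of loose_slat_3 and the y axis of bottom_slat_1, either way round above 1.4 rad and height (world z) of loose_slat_1 between 0.036 and 0.044 m and x of loose_slat_1 in the frame of bottom_slat_1 between -0.015 and 0.015 m and y of loose_slat_1 in the frame of bottom_slat_1 between -0.02 and 0.02 m and angle between the y axis of each of loose_slat_1, loose_slat_2 and the y axis of bottom_slat_1, either way round below 0.17 rad and height (world z) of loose_slat_2 between 0.036 and 0.044 m and x of loose_slat_2 in the frame of bottom_slat_2 between -0.015 and 0.015 m and y of loose_slat_2 in the frame of bottom_slat_2 between -0.02 and 0.02 m) or (height (world z) of loose_slat_3 between 0.016 and 0.024 m and x of loose_slat_3 in the frame of bottom_slat_1 between 0.032 and 0.068 m and y of loose_slat_3 in the frame of bottom_slat_1 between 0.032 and 0.068 m and angle between the y axis of loose_slat_3 and the y axis of bottom_slat_1, either way round above 1.4 rad and height (world z) of loose_slat_2 between 0.036 and 0.044 m and x of loose_slat_2 in the frame of bottom_slat_1 between -0.015 and 0.015 m and y of loose_slat_2 in the frame of bottom_slat_1 between -0.02 and 0.02 m and angle between the y axis of each of loose_slat_2, loose_slat_1 and the y axis of bottom_slat_1, either way round below 0.17 rad and height (world z) of loose_slat_1 between 0.036 and 0.044 m and x of loose_slat_1 in the frame of bottom_slat_2 between -0.015 and 0.015 m and y of loose_slat_1 in the frame of bottom_slat_2 between -0.02 and 0.02 m)) and linear speed of each of bottom_slat_1, bottom_slat_2, middle_slat, loose_slat_1, loose_slat_2, loose_slat_3 below 0.01 m/s and angle between each of bottom_slat_1, bottom_slat_2, middle_slat, loose_slat_1, loose_slat_2, loose_slat_3's own z axis and vertical below 0.06 rad and distance of each of bottom_slat_1, bottom_slat_2, middle_slat from where it was at the start of the episode below 0.015 m); the robot touches nothing.
It fails at once if a loose slat is let fall or thrown (faster than 0.5 m/s, about 13 mm of free fall, while the fingers do not hold it) ((linear speed of loose_slat_1 above 0.5 m/s and contact force between the fingers and loose_slat_1 below 0.05 N) or (linear speed of loose_slat_2 above 0.5 m/s and contact force between the fingers and loose_slat_2 below 0.05 N) or (linear speed of loose_slat_3 above 0.5 m/s and contact force between the fingers and loose_slat_3 below 0.05 N)).
It fails at once if the torch, bolt or brass drift is pushed more than 25 mm or tipped over (distance of any of torch, bolt, brass_drift from where it was at the start of the episode above 0.025 m or angle between bolt's own z axis and vertical above 0.5 rad).
It also fails if it takes over 64 s, if anything falls off the work surface, if the arm or the gripper's body presses on something with over 40 N, if the wrist force passes 120 N, or if a joint passes its speed limit or range.

## Working session

There is one attempt and no reset: what is moved stays moved. The work goes in short steps, Python scripts to look and compute and a tool call to move; the robot and the scene stay as the last step left them, time stands still between calls to the robot, and variables do not carry over. Pictures are saved under pics/ and viewed, on a budget of 10 in all, crops included, one or two more only if the job needs it, and the job is handed in when it is done.

Besides the shell and the picture viewer there is one more tool, called after "Request:" as a command line: name --argument value ..., lists and objects as JSON in quotes. servo_tool: Moves the arm, as the interface text tells. Shift numbers are shares of 40 cm and turn numbers shares of 360 degrees, none past 1 either way. Its arguments: {"type":"object","properties":{"targets":{"type":"array"},"grip":{"type":"number"},"squeeze":{"type":"number"}},"required":["targets"]}

```bash
mkdir -p pics; python3 - <<'E'
from workcell import bot
import cv2,numpy as np
s=bot.observe();print(s)
for n in("scene","top"):
    im,d=bot.grab_frame(n);cv2.imwrite(f"pics/{n}0.png",im[...,::-1]);np.savez(f"{n}0.npz",im=im,d=d)
    c=bot.get_calibration(n);print(n,c)
E
```

```text
{'clock': 0.0, 'qpos': array([-1.17118784,  0.5220304 , -0.03633493,  1.59998777,  0.02118875,
        1.0210799 , -0.11278743]), 'qd': array([ 0.00141669, -0.00033713,  0.00173864,  0.00031702, -0.00033394,
       -0.00088072,  0.00055488]), 'joint_efforts': array([-6.76817835e-04, -9.27104759e+01,  1.97895348e+00, -3.69936526e+01,
        1.76397135e-02,  8.20394838e-03, -4.08346602e-05]), 'position': array([0.28282515, 0.55698167, 0.23072267]), 'tool_rot': array([-1.51228055,  1.56967539, -1.98208615]), 'force': array([ 0.17747385, -0.16596507, -0.76642974]), 'moment': array([-0.01514535, -0.00769245,  0.00545759]), 'grip_width': 0.08519106726172197}
scene {'intrinsics': array([[485.78693755,   0.        , 325.57206943],
       [  0.        , 485.78693755, 236.25489304],
       [  0.        ,   0.        ,   1.        ]]), 'R': array([[ 0.74255515, -0.66959349, -0.01601237],
       [-0.52864768, -0.5712367 , -0.62786962],
       [ 0.41127056,  0.47469273, -0.77815381]]), 't': array([-0.39206109,  0.30136366,  0.93586999])}
top {'intrinsics': array([[443.96568713,   0.        , 314.94193866],
       [  0.        , 443.96568713, 234.63595756],
       [  0.        ,   0.        ,   1.        ]]), 'R': array([[ 0.00639759, -0.99987386,  0.01453713],
       [-0.98743331, -0.00861226, -0.15780139],
       [ 0.15790668, -0.0133449 , -0.98736386]]), 't': array([-0.02093547,  0.51989548,  0.89916037])}
```

View pics/top0.png

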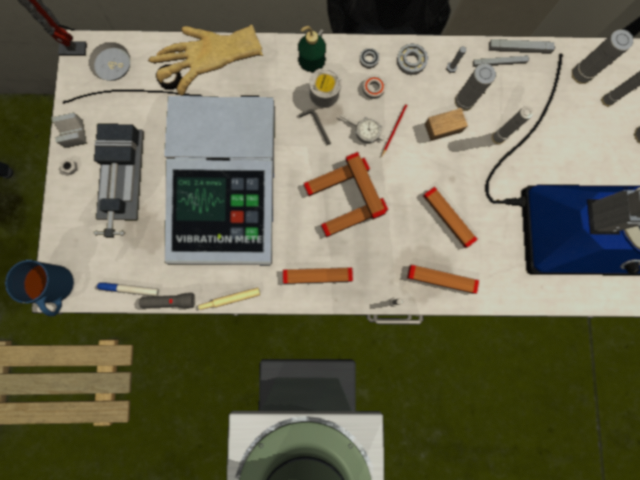

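View pics/scene0.png

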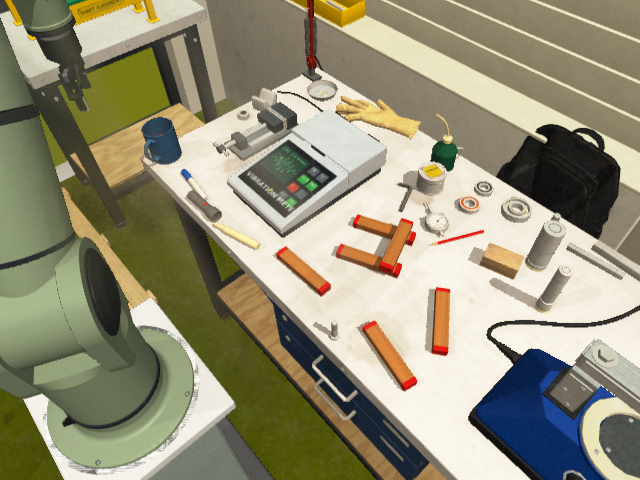

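```bash
cat >h.py <<'E'
import numpy as np,cv2
from workcell import bot
def cloud(n,d):
    c=bot.get_calibration(n);K=c["intrinsics"];v,u=np.mgrid[:480,:640]
    P=np.stack([(u-K[0,2])/K[0,0]*d,(v-K[1,2])/K[1,1]*d,d],-1)
    return (P-c["t"])@c["R"]
def slats(n,im,d):
    W=cloud(n,d)
    hsv=cv2.cvtColor(im,cv2.COLOR_RGB2HSV)
    m=((hsv[...,0]<14)|(hsv[...,0]>172))&(hsv[...,1]>140)&(hsv[...,2]>60)&(d>0)&(W[...,0]>.2)&(W[...,0]<.9)&(abs(W[...,1])<.45)&(abs(W[...,2])<.12)
    out=[]
    for lo,hi in((.012,.029),(.031,.049),(.051,.07)):
        mm=(m&(W[...,2]>lo)&(W[...,2]<hi)).astype(np.uint8)
        mm=cv2.morphologyEx(mm,cv2.MORPH_OPEN,np.ones((3,3),np.uint8))
        k,l=cv2.connectedComponents(mm)
        for i in range(1,k):
            p=W[l==i]
            if len(p)<100:continue
            (cx,cy),(a,b),t=cv2.minAreaRect((p[:,:2]*1000).astype(np.float32))
            if a>b:a,b=b,a;t+=90
            # t+... long axis direction: angle t is of first side
            q=p[:,:2]-p[:,:2].mean(0);w,V=np.linalg.eigh(q.T@q);L=V[:,1]
            out.append((n,round(cx),round(cy),round(a),round(b),round(np.degrees(np.arctan2(L[1],L[0]))%180,1),"mean",(p.mean(0)*1000).round(1),len(p)))
    return out
E
python3 - <<'E'
from h import *
for n in("scene","top"):
    z=np.load(f"{n}0.npz")
    for o in slats(n,z["im"],z["d"]):print(*o)
E
```

```text
scene 439 -87 23 29 161.3 mean [437.  -91.   18.5] 106
scene 513 -356 16 28 123.4 mean [ 513.1 -356.6   18.8] 110
scene 416 -360 15 30 162.4 mean [ 414.8 -360.7   18.8] 126
scene 571 -153 17 30 108.4 mean [ 569.9 -153.9   38.5] 102
top 648 -44 29 107 114.8 mean [646.4 -44.4  19.8] 602
top 567 -313 30 148 37.5 mean [ 565.7 -311.9   20. ] 869
top 555 -84 29 108 114.0 mean [555.4 -84.8  20. ] 618
top 430 -293 30 150 77.8 mean [ 429.3 -291.7   20.3] 816
top 436 -23 27 148 92.4 mean [435.7 -23.8  20. ] 815
top 631 -125 31 148 24.1 mean [ 628.6 -125.1   39.8] 885
```

```bash
cat >plan.py <<'E'
import sys,numpy as np
from scipy.spatial.transform import Rotation as Ro
from workcell import bot
# usage: plan.py x y z(mm) slat_axis_deg
def plan(x,y,z,ax):
    s=bot.observe();p=s["position"];R=Ro.from_euler("xyz",s["tool_rot"])
    M=R.as_matrix();cur=np.degrees(np.arctan2(M[1,1],M[0,1]))
    rel0=-0.0
    best=None
    for k in range(-2,3):
        j=ax+90+180*k
        X=np.array([0,0,-1.]);Y=np.array([np.cos(np.radians(j)),np.sin(np.radians(j)),0])
        T=Ro.from_matrix(np.stack([X,Y,np.cross(X,Y)],1))
        w=(R.inv()*T).as_rotvec();rel=(j-np.degrees(np.arctan2(y,x))-RELREF+180)%360-180
        c=abs(rel)
        if best is None or c<best[0]-1:best=(c,w,j)
    d=M.T@(np.array([x,y,z])/1000-p)
    print("t",round(s["clock"],2),"pos",(p*1000).round(1),"jaw",round(cur,1),"q7",s["qpos"][6].round(2),"w",round(s["grip_width"],4),"F",s["force"].round(1))
    print("shift",(d/.4).round(4),"turn",(best[1]/2/np.pi).round(4),"jaw",best[2],"rel",round(best[0],1),"rows",np.ceil(max(np.linalg.norm(d)/.0625,np.degrees(np.linalg.norm(best[1]))/10.7)))
    return d,best[1]
M=Ro.from_euler("xyz",[-1.51228055,1.56967539,-1.98208615]).as_matrix()
RELREF=np.degrees(np.arctan2(M[1,1],M[0,1])-np.arctan2(.557,.2828))
if __name__=="__main__":
    print("relref",RELREF); plan(*map(float,sys.argv[1:]))
E
python3 plan.py 567 -313 150 37.5
python3 - <<'E'
from h import *
bot.grab_frame("top")
for t in("bolt","torch","brass_drift"):
    W=cloud("top",np.load("top0.npz")["d"])
    for r in bot.trace("top",t)[:2]: print(t,r["confidence"],r["pixel"],(np.median(W[r["mask"]],0)*1000).round(),(W[r["mask"]].max(0)*1000).round())
E
```

```text
relref -6.734251603056453e-05
t 0.1 pos [282.8 557.  230.8] jaw 63.1 q7 -0.11 w 0.0851 F [-0.  -0.1  1. ]
shift [ 0.2038 -1.6176  1.6181] turn [3.211e-01 2.000e-04 1.000e-04] jaw -52.5 rel 23.6 rows 15.0
torch 0.56 [167.8, 299.8] [379. 290.  27.] [396. 351. 970.]
brass_drift 0.56 [231.9, 296.3] [384. 161.  16.] [408. 230. 970.]
brass_drift 0.24 [347.3, 218.7] [556. -85.  20.] [607.  -4. 970.]
```

Request:
servo_tool --targets '[{"x": 0,"y": -0.8,"z": 0.8,"wx": 0.16},{"x": 0,"y": -0.8,"z": 0.8,"wx": 0.16},{"x": 0,"y": -0.8,"z": 0.8,"wx": 0.16},{"x": 0,"y": -0.8,"z": 0.8,"wx": 0.16},{"x": 0,"y": -0.8,"z": 0.8,"wx": 0.16},{"x": 0,"y": -0.8,"z": 0.8,"wx": 0.16},{"x": 0,"y": -0.8,"z": 0.8,"wx": 0.16},{"x": 0,"y": -0.8,"z": 0.8,"wx": 0.16}]' --grip 1

```text
$.targets[0]: bad value
```

```bash
python3 plan.py 567 -313 120 37.5
```

```text
relref -6.734251603056453e-05
t 0.3 pos [282.9 557.2 231.1] jaw 63.1 q7 -0.11 w 0.0854 F [ 0.2 -0.5  0.4]
shift [ 0.2784 -1.6181  1.6182] turn [3.211e-01 1.000e-04 0.000e+00] jaw -52.5 rel 23.6 rows 15.0
```

Request:
servo_tool --targets '[{"x": 0,"y": -0.8,"z": 0.8,"wx": 0.16,"wy": 0,"wz": 0},{"x": 0,"y": -0.8,"z": 0.8,"wx": 0.16,"wy": 0,"wz": 0},{"x": 0,"y": -0.8,"z": 0.8,"wx": 0.16,"wy": 0,"wz": 0},{"x": 0,"y": -0.8,"z": 0.8,"wx": 0.16,"wy": 0,"wz": 0},{"x": 0,"y": -0.8,"z": 0.8,"wx": 0.16,"wy": 0,"wz": 0},{"x": 0,"y": -0.8,"z": 0.8,"wx": 0.16,"wy": 0,"wz": 0},{"x": 0,"y": -0.8,"z": 0.8,"wx": 0.16,"wy": 0,"wz": 0},{"x": 0,"y": -0.8,"z": 0.8,"wx": 0.16,"wy": 0,"wz": 0}]' --grip 1

```text
clock: 1.3
position: [0.4241, 0.1236, 0.2315]
tool_rot: [0.526, 1.57, -0.954]
force: [-0.7, 0.9, -0.1]
grip_width: 0.0854
```

```bash
python3 plan.py 567 -313 120 37.5
```

```text
relref -6.734251603056453e-05
t 1.3 pos [424.1 123.6 231.5] jaw 5.2 q7 -0.22 w 0.0854 F [-0.7  0.9 -0.1]
shift [0.2796 0.2565 1.1193] turn [ 1.603e-01  1.000e-04 -1.000e-04] jaw -52.5 rel 23.6 rows 8.0
```

Request:
servo_tool --targets '[{"x": 0.2,"y": 0.23,"z": 1,"wx": 0.16,"wy": 0,"wz": 0},{"x": 0.2,"y": 0.23,"z": 1,"wx": 0.16,"wy": 0,"wz": 0},{"x": 0.2,"y": 0.23,"z": 1,"wx": 0.16,"wy": 0,"wz": 0},{"x": 0.2,"y": 0.23,"z": 1,"wx": 0.16,"wy": 0,"wz": 0},{"x": 0.2,"y": 0.23,"z": 1,"wx": 0.16,"wy": 0,"wz": 0},{"x": 0.2,"y": 0.23,"z": 1,"wx": 0.16,"wy": 0,"wz": 0},{"x": 0.2,"y": 0.23,"z": 1,"wx": 0.16,"wy": 0,"wz": 0},{"x": 0.2,"y": 0.23,"z": 1,"wx": 0.16,"wy": 0,"wz": 0}]'

```text
clock: 2.3
position: [0.5519, -0.2693, 0.1507]
tool_rot: [0.464, 1.569, -2.024]
force: [-0.4, 1.0, -0.4]
grip_width: 0.0853
```

```bash
python3 plan.py 567 -313 60 37.5;  python3 - <<'E'
from h import *
im,d=bot.grab_frame("top");print(*slats("top",im,d),sep="\n")
im,d=bot.grab_frame("wrist");cv2.imwrite("pics/w1.png",im[...,::-1])
E
```

```text
relref -6.734251603056453e-05
t 2.3 pos [ 551.9 -269.3  150.7] jaw -52.6 q7 -0.18 w 0.0853 F [-0.4  1.  -0.4]
shift [0.2268 0.1096 0.0361] turn [-0.0002  0.0003 -0.0001] jaw -52.5 rel 23.6 rows 2.0
('top', 647, -44, 29, 108, np.float64(114.2), 'mean', array([645.6, -43.6,  19.8]), 498)
('top', 611, -278, 29, 35, np.float64(27.6), 'mean', array([ 610.6, -277.3,   20.3]), 191)
('top', 568, -112, 29, 46, np.float64(129.3), 'mean', array([ 568.3, -116.1,   19.8]), 222)
('top', 545, -61, 27, 55, np.float64(109.0), 'mean', array([542.8, -58.8,  20. ]), 272)
('top', 632, -125, 31, 148, np.float64(23.5), 'mean', array([ 629.9, -122.6,   39.8]), 708)
```

View pics/w1.png

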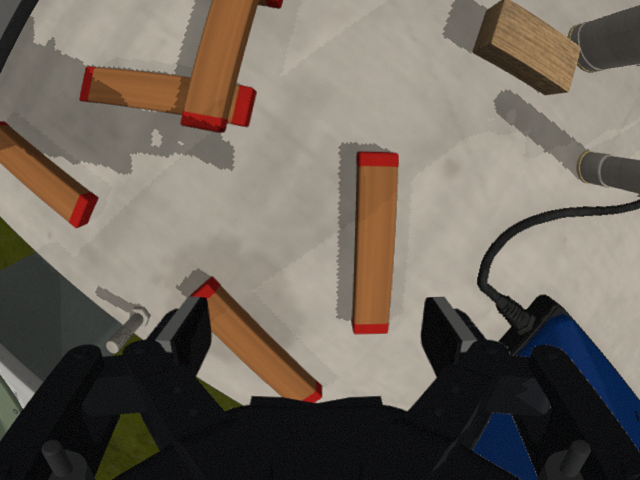

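Request:
servo_tool --targets '[{"x": 0.1,"y": 0.11,"z": 0.036,"wx": 0,"wy": 0,"wz": 0},{"x": 0.22,"y": 0.11,"z": 0.036,"wx": 0,"wy": 0,"wz": 0},{"x": 0.32,"y": 0.11,"z": 0.036,"wx": 0,"wy": 0,"wz": 0},{"x": 0.36,"y": 0.11,"z": 0.036,"wx": 0,"wy": 0,"wz": 0},{"x": 0.367,"y": 0.11,"z": 0.036,"wx": 0,"wy": 0,"wz": 0},{"x": 0.367,"y": 0.11,"z": 0.036,"wx": 0,"wy": 0,"wz": 0}]'

```text
clock: 3.15
position: [0.5684, -0.3095, 0.006]
tool_rot: [2.06, 1.569, -0.425]
force: [-0.0, 0.1, -0.2]
grip_width: 0.0854
```

Request:
servo_tool --targets '[{"x": 0,"y": 0,"z": 0,"wx": 0,"wy": 0,"wz": 0},{"x": 0,"y": 0,"z": 0,"wx": 0,"wy": 0,"wz": 0},{"x": 0,"y": 0,"z": 0,"wx": 0,"wy": 0,"wz": 0},{"x": 0,"y": 0,"z": 0,"wx": 0,"wy": 0,"wz": 0},{"x": 0,"y": 0,"z": 0,"wx": 0,"wy": 0,"wz": 0},{"x": 0,"y": 0,"z": 0,"wx": 0,"wy": 0,"wz": 0},{"x": 0,"y": 0,"z": 0,"wx": 0,"wy": 0,"wz": 0},{"x": 0,"y": 0,"z": 0,"wx": 0,"wy": 0,"wz": 0}]' --grip -1 --squeeze 50

```text
clock: 4.15
position: [0.5686, -0.3096, 0.0065]
tool_rot: [2.153, 1.569, -0.331]
force: [-0.8, 1.8, 7.7]
grip_width: 0.0287
```

```bash
python3 plan.py 589.5 -37.5 130 24.3
```

```text
relref -6.734251603056453e-05
t 4.15 pos [ 568.6 -309.6    6.5] jaw -52.3 q7 -0.06 w 0.0287 F [-0.8  1.8  7.7]
shift [-0.3091 -0.5062 -0.4572] turn [ 0.0371 -0.0002 -0.0003] jaw -65.7 rel 62.1 rows 5.0
```

Request:
servo_tool --targets '[{"x": -0.05,"y": 0,"z": 0,"wx": 0,"wy": 0,"wz": 0},{"x": -0.15,"y": 0,"z": 0,"wx": 0,"wy": 0,"wz": 0},{"x": -0.25,"y": -0.03,"z": -0.03,"wx": 0.005,"wy": 0,"wz": 0},{"x": -0.3,"y": -0.1,"z": -0.09,"wx": 0.012,"wy": 0,"wz": 0},{"x": -0.31,"y": -0.19,"z": -0.17,"wx": 0.02,"wy": 0,"wz": 0},{"x": -0.31,"y": -0.28,"z": -0.25,"wx": 0.028,"wy": 0,"wz": 0},{"x": -0.31,"y": -0.37,"z": -0.33,"wx": 0.037,"wy": 0,"wz": 0},{"x": -0.31,"y": -0.45,"z": -0.41,"wx": 0.037,"wy": 0,"wz": 0},{"x": -0.31,"y": -0.49,"z": -0.445,"wx": 0.037,"wy": 0,"wz": 0},{"x": -0.31,"y": -0.506,"z": -0.457,"wx": 0.037,"wy": 0,"wz": 0},{"x": -0.31,"y": -0.506,"z": -0.457,"wx": 0.037,"wy": 0,"wz": 0}]'

```text
clock: 5.52
position: [0.5894, -0.038, 0.1309]
tool_rot: [2.429, 1.568, -0.288]
force: [-0.3, 0.0, -1.2]
grip_width: 0.0285
```

```bash
python3 plan.py 592.5 -36.1 26.5 24.3;  python3 - <<'E'
from h import *
im,d=bot.grab_frame("wrist");cv2.imwrite("pics/w2.png",im[...,::-1])
E
```

```text
relref -6.734251603056453e-05
t 5.53 pos [589.4 -38.  130.9] jaw -65.7 q7 -0.71 w 0.0285 F [-0.3  0.  -1.2]
shift [ 0.2611 -0.0016 -0.0084] turn [ 0.0001 -0.0003 -0.0003] jaw -65.7 rel 62.2 rows 2.0
```

View pics/w2.png

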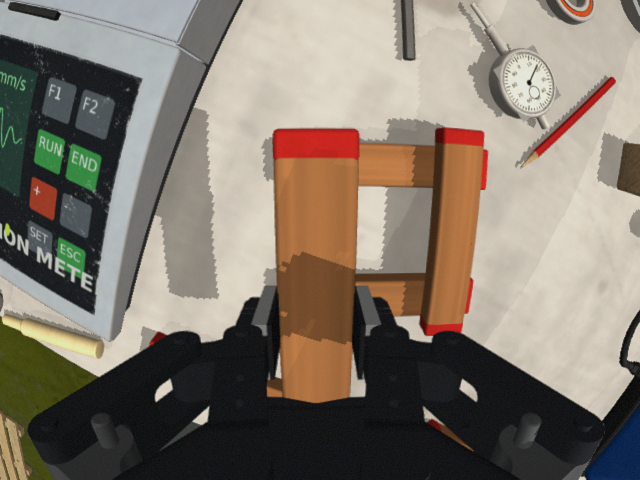

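Request:
servo_tool --targets '[{"x": 0.06,"y": -0.001,"z": -0.008,"wx": 0,"wy": 0,"wz": 0},{"x": 0.14,"y": -0.001,"z": -0.008,"wx": 0,"wy": 0,"wz": 0},{"x": 0.2,"y": -0.001,"z": -0.008,"wx": 0,"wy": 0,"wz": 0},{"x": 0.24,"y": -0.001,"z": -0.008,"wx": 0,"wy": 0,"wz": 0},{"x": 0.253,"y": -0.001,"z": -0.008,"wx": 0,"wy": 0,"wz": 0},{"x": 0.259,"y": -0.001,"z": -0.008,"wx": 0,"wy": 0,"wz": 0},{"x": 0.261,"y": -0.001,"z": -0.008,"wx": 0,"wy": 0,"wz": 0},{"x": 0.261,"y": -0.001,"z": -0.008,"wx": 0,"wy": 0,"wz": 0}]'

```text
clock: 6.58
position: [0.5927, -0.0371, 0.027]
tool_rot: [2.429, 1.568, -0.289]
force: [0.1, 0.2, -0.8]
grip_width: 0.0288
```

```bash
python3 plan.py 592.5 -36.1 26.5 24.3;  python3 - <<'E'
from h import *
im,d=bot.grab_frame("scene");cv2.imwrite("pics/s3.png",cv2.resize(im[170:310,300:460,::-1],None,fx=4,fy=4))
E
```

```text
relref -6.734251603056453e-05
t 6.58 pos [592.7 -37.1  27. ] jaw -65.7 q7 -0.63 w 0.0288 F [ 0.1  0.2 -0.8]
shift [ 0.0011 -0.0024 -0.0006] turn [-0.0001 -0.0004 -0.0003] jaw -65.7 rel 62.2 rows 1.0
```

View pics/s3.png

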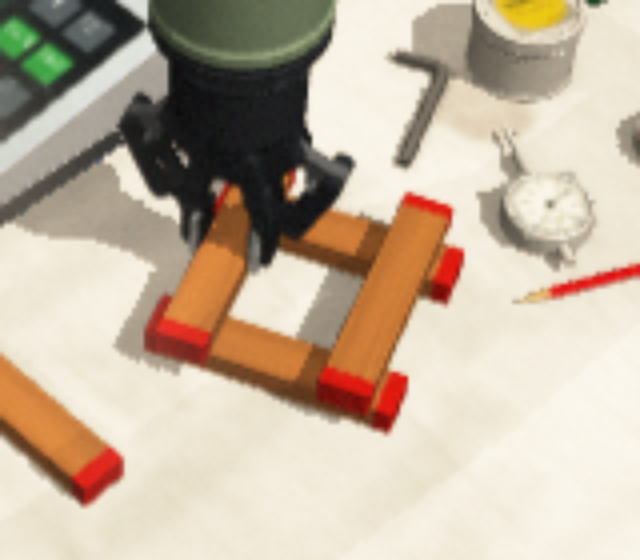

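The close-up of the scene shows the held slat just over the bottom slats at the free end, in line with the tower (front end at about (185,335) in the crop). There is no contact force yet, so I ease it down.

Request:
servo_tool --targets '[{"x": 0.002,"y": 0,"z": 0,"wx": 0,"wy": 0,"wz": 0},{"x": 0.004,"y": 0,"z": 0,"wx": 0,"wy": 0,"wz": 0},{"x": 0.006,"y": 0,"z": 0,"wx": 0,"wy": 0,"wz": 0},{"x": 0.006,"y": 0,"z": 0,"wx": 0,"wy": 0,"wz": 0}]'

```text
clock: 7.12
position: [0.5928, -0.037, 0.0264]
tool_rot: [2.79, 1.567, 0.072]
force: [-13.0, 2.6, 37.9]
grip_width: 0.029
```

Request:
servo_tool --targets '[{"x": 0,"y": 0,"z": 0,"wx": 0,"wy": 0,"wz": 0},{"x": 0,"y": 0,"z": 0,"wx": 0,"wy": 0,"wz": 0},{"x": 0,"y": 0,"z": 0,"wx": 0,"wy": 0,"wz": 0},{"x": 0,"y": 0,"z": 0,"wx": 0,"wy": 0,"wz": 0}]' --grip 0.4

```text
clock: 7.62
position: [0.5928, -0.037, 0.0262]
tool_rot: [2.783, 1.567, 0.065]
force: [-0.1, -0.6, 0.0]
grip_width: 0.0598
```

Request:
servo_tool --targets '[{"x": -0.05,"y": 0,"z": 0,"wx": 0,"wy": 0,"wz": 0},{"x": -0.15,"y": 0,"z": 0,"wx": 0,"wy": 0,"wz": 0},{"x": -0.26,"y": 0,"z": 0,"wx": 0,"wy": 0,"wz": 0},{"x": -0.26,"y": 0,"z": 0,"wx": 0,"wy": 0,"wz": 0}]' --grip 1

```text
clock: 8.12
position: [0.594, -0.0373, 0.1343]
tool_rot: [2.779, 1.562, 0.06]
force: [-0.1, 0.5, -0.6]
grip_width: 0.0854
```

```bash
python3 plan.py 436 -23 90 92.4
```

```text
relref -6.734251603056453e-05
t 8.12 pos [594.  -37.3 134.3] jaw -65.7 q7 -0.71 w 0.0854 F [-0.1  0.5 -0.6]
shift [ 0.1073 -0.1952  0.3462] turn [-0.1893 -0.0009 -0.0012] jaw 2.4000000000000057 rel 5.4 rows 7.0
```

Request:
servo_tool --targets '[{"x": 0,"y": -0.195,"z": 0.346,"wx": -0.189,"wy": -0.001,"wz": -0.001},{"x": 0,"y": -0.195,"z": 0.346,"wx": -0.189,"wy": -0.001,"wz": -0.001},{"x": 0,"y": -0.195,"z": 0.346,"wx": -0.189,"wy": -0.001,"wz": -0.001},{"x": 0.1,"y": -0.195,"z": 0.346,"wx": -0.189,"wy": -0.001,"wz": -0.001},{"x": 0.1,"y": -0.195,"z": 0.346,"wx": -0.189,"wy": -0.001,"wz": -0.001},{"x": 0.1,"y": -0.195,"z": 0.346,"wx": -0.189,"wy": -0.001,"wz": -0.001},{"x": 0.1,"y": -0.195,"z": 0.346,"wx": -0.189,"wy": -0.001,"wz": -0.001},{"x": 0.1,"y": -0.195,"z": 0.346,"wx": -0.189,"wy": -0.001,"wz": -0.001}]'

```text
clock: 9.12
position: [0.436, -0.0232, 0.0932]
tool_rot: [0.558, 1.569, -0.973]
force: [0.1, -0.8, -0.1]
grip_width: 0.0854
```

```bash
python3 plan.py 436 -23 6 92.4;python3 - <<'E'
from h import *
im,d=bot.grab_frame("top");print(*slats("top",im,d),sep="\n")
E
```

```text
relref -6.734251603056453e-05
t 9.12 pos [436.  -23.2  93.2] jaw 2.2 q7 0.23 w 0.0854 F [ 0.1 -0.8 -0.1]
shift [ 0.2181 -0.0003 -0.0009] turn [-0.0004  0.0002 -0.0001] jaw 2.4000000000000057 rel 5.4 rows 2.0
('top', 656, -63, 30, 64, np.float64(117.6), 'mean', array([655. , -66.4,  19.7]), 294)
('top', 575, -111, 19, 45, np.float64(105.7), 'mean', array([ 575.6, -114.1,   20. ]), 132)
('top', 441, -247, 29, 58, np.float64(82.1), 'mean', array([ 441.6, -242.5,   20.3]), 268)
('top', 424, -321, 28, 91, np.float64(77.7), 'mean', array([ 422.3, -320.2,   20.4]), 424)
('top', 632, -125, 31, 148, np.float64(23.6), 'mean', array([ 630.2, -124.5,   39.8]), 873)
('top', 636, -18, 30, 46, np.float64(27.0), 'mean', array([636.4, -16.4,  39.7]), 228)
('top', 587, -39, 27, 49, np.float64(31.4), 'mean', array([587.5, -42. ,  39.9]), 150)
```

Request:
servo_tool --targets '[{"x": 0.08,"y": 0,"z": -0.001,"wx": 0,"wy": 0,"wz": 0},{"x": 0.17,"y": 0,"z": -0.001,"wx": 0,"wy": 0,"wz": 0},{"x": 0.21,"y": 0,"z": -0.001,"wx": 0,"wy": 0,"wz": 0},{"x": 0.218,"y": 0,"z": -0.001,"wx": 0,"wy": 0,"wz": 0},{"x": 0.218,"y": 0,"z": -0.001,"wx": 0,"wy": 0,"wz": 0}]'

```text
clock: 9.8
position: [0.4363, -0.023, 0.0064]
tool_rot: [0.561, 1.569, -0.972]
force: [-0.8, 0.0, 0.2]
grip_width: 0.0856
```

Request:
servo_tool --targets '[{"x": 0,"y": 0,"z": 0,"wx": 0,"wy": 0,"wz": 0},{"x": 0,"y": 0,"z": 0,"wx": 0,"wy": 0,"wz": 0},{"x": 0,"y": 0,"z": 0,"wx": 0,"wy": 0,"wz": 0},{"x": 0,"y": 0,"z": 0,"wx": 0,"wy": 0,"wz": 0},{"x": 0,"y": 0,"z": 0,"wx": 0,"wy": 0,"wz": 0},{"x": 0,"y": 0,"z": 0,"wx": 0,"wy": 0,"wz": 0},{"x": 0,"y": 0,"z": 0,"wx": 0,"wy": 0,"wz": 0},{"x": 0,"y": 0,"z": 0,"wx": 0,"wy": 0,"wz": 0}]' --grip -1 --squeeze 50

```text
clock: 10.8
position: [0.4364, -0.0229, 0.0068]
tool_rot: [0.852, 1.569, -0.681]
force: [-1.3, 1.5, 14.1]
grip_width: 0.029
```

Request:
servo_tool --targets '[{"x": -0.05,"y": 0,"z": 0,"wx": 0,"wy": 0,"wz": 0},{"x": -0.15,"y": 0,"z": 0,"wx": 0,"wy": 0,"wz": 0},{"x": -0.25,"y": 0,"z": 0,"wx": 0,"wy": 0,"wz": 0},{"x": -0.33,"y": 0,"z": 0,"wx": 0,"wy": 0,"wz": 0},{"x": -0.33,"y": 0,"z": 0,"wx": 0,"wy": 0,"wz": 0}]'

```text
clock: 11.42
position: [0.4372, -0.0225, 0.1406]
tool_rot: [1.43, 1.566, -0.103]
force: [-0.4, 1.1, -1.2]
grip_width: 0.0285
```

```bash
python3 plan.py 656.3 -62.2 120 114.2
```

```text
relref -6.734251603056453e-05
t 11.43 pos [437.2 -22.5 140.6] jaw 2.2 q7 0.19 w 0.0285 F [-0.4  1.1 -1.2]
shift [0.0545 0.5433 0.1197] turn [-0.0612  0.0003 -0.0008] jaw 24.19999999999999 rel 29.6 rows 4.0
```

Request:
servo_tool --targets '[{"x": 0,"y": 0.06,"z": 0.013,"wx": -0.007,"wy": 0,"wz": 0},{"x": 0,"y": 0.16,"z": 0.035,"wx": -0.02,"wy": 0,"wz": 0},{"x": 0,"y": 0.27,"z": 0.06,"wx": -0.035,"wy": 0,"wz": 0},{"x": 0,"y": 0.38,"z": 0.084,"wx": -0.05,"wy": 0,"wz": 0},{"x": 0.02,"y": 0.47,"z": 0.104,"wx": -0.061,"wy": 0,"wz": -0.001},{"x": 0.04,"y": 0.53,"z": 0.117,"wx": -0.061,"wy": 0,"wz": -0.001},{"x": 0.054,"y": 0.543,"z": 0.12,"wx": -0.061,"wy": 0,"wz": -0.001},{"x": 0.054,"y": 0.543,"z": 0.12,"wx": -0.061,"wy": 0,"wz": -0.001}]'

```text
clock: 12.42
position: [0.6552, -0.0623, 0.1189]
tool_rot: [-1.445, 1.567, -2.595]
force: [-1.3, -0.1, 0.2]
grip_width: 0.0284
```

```bash
python3 plan.py 656.3 -62.2 47 114.2;python3 - <<'E'
from h import *
im,d=bot.grab_frame("wrist");cv2.imwrite("pics/w4.png",im[...,::-1])
E
```

```text
relref -6.734251603056453e-05
t 12.43 pos [655.2 -62.3 118.9] jaw 24.1 q7 0.58 w 0.0284 F [-1.3 -0.1  0.2]
shift [0.1798 0.0032 0.0009] turn [-0.0003  0.0001  0.0005] jaw 24.19999999999999 rel 29.6 rows 2.0
```

View pics/w4.png

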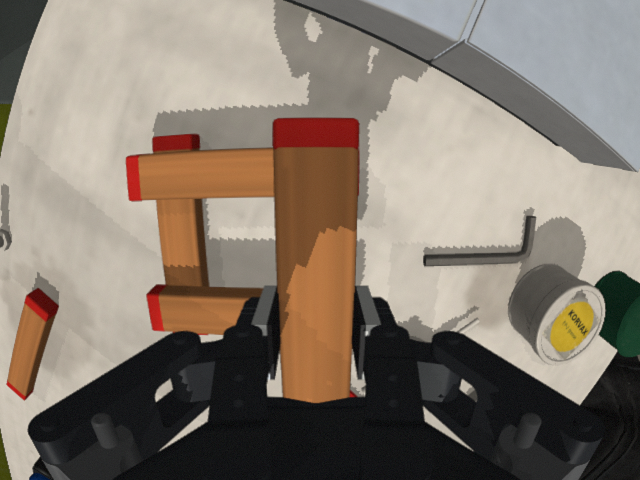

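The wrist view shows the held slat (275-358 px wide) lined up over the far bottom slat, and the layer-two mate (127,175) lies parallel to the first cross slat (150,308). Lowering.

Request:
servo_tool --targets '[{"x": 0.05,"y": 0.003,"z": 0.001,"wx": 0,"wy": 0,"wz": 0},{"x": 0.11,"y": 0.003,"z": 0.001,"wx": 0,"wy": 0,"wz": 0},{"x": 0.155,"y": 0.003,"z": 0.001,"wx": 0,"wy": 0,"wz": 0},{"x": 0.17,"y": 0.003,"z": 0.001,"wx": 0,"wy": 0,"wz": 0},{"x": 0.176,"y": 0.003,"z": 0.001,"wx": 0,"wy": 0,"wz": 0},{"x": 0.18,"y": 0.003,"z": 0.001,"wx": 0,"wy": 0,"wz": 0},{"x": 0.182,"y": 0.003,"z": 0.001,"wx": 0,"wy": 0,"wz": 0}]'

```text
clock: 13.35
position: [0.6566, -0.0622, 0.0473]
tool_rot: [-1.083, 1.569, -2.233]
force: [-0.3, 0.2, -1.0]
grip_width: 0.0287
```

Request:
servo_tool --targets '[{"x": 0.001,"y": 0,"z": 0,"wx": 0,"wy": 0,"wz": 0},{"x": 0.002,"y": 0,"z": 0,"wx": 0,"wy": 0,"wz": 0},{"x": 0.003,"y": 0,"z": 0,"wx": 0,"wy": 0,"wz": 0}]'

```text
clock: 13.72
position: [0.6569, -0.0622, 0.0469]
tool_rot: [-0.862, 1.569, -2.012]
force: [-5.7, 1.0, 15.6]
grip_width: 0.0283
```

Contact; release and rise.

Request:
servo_tool --targets '[{"x": 0,"y": 0,"z": 0,"wx": 0,"wy": 0,"wz": 0},{"x": 0,"y": 0,"z": 0,"wx": 0,"wy": 0,"wz": 0},{"x": 0,"y": 0,"z": 0,"wx": 0,"wy": 0,"wz": 0},{"x": 0,"y": 0,"z": 0,"wx": 0,"wy": 0,"wz": 0}]' --grip 0.4

```text
clock: 14.22
position: [0.6568, -0.0622, 0.0468]
tool_rot: [-0.907, 1.569, -2.057]
force: [-0.0, -0.2, -0.5]
grip_width: 0.0598
```

Request:
servo_tool --targets '[{"x": -0.05,"y": 0,"z": 0,"wx": 0,"wy": 0,"wz": 0},{"x": -0.15,"y": 0,"z": 0,"wx": 0,"wy": 0,"wz": 0},{"x": -0.26,"y": 0,"z": 0,"wx": 0,"wy": 0,"wz": 0},{"x": -0.26,"y": 0,"z": 0,"wx": 0,"wy": 0,"wz": 0}]' --grip 1

```text
clock: 14.72
position: [0.6589, -0.0624, 0.1557]
tool_rot: [0.845, 1.565, -0.305]
force: [0.1, 0.2, -0.4]
grip_width: 0.0851
```

```bash
python3 plan.py 430 -293 90 77.8
```

```text
relref -6.734251603056453e-05
t 14.72 pos [658.9 -62.4 155.7] jaw 24.1 q7 0.57 w 0.0851 F [ 0.1  0.2 -0.4]
shift [ 0.162  -0.7583  0.2922] turn [ 0.1008  0.0004 -0.0009] jaw -12.199999999999989 rel 22.1 rows 6.0
```

Request:
servo_tool --targets '[{"x": 0,"y": -0.758,"z": 0.292,"wx": 0.1,"wy": 0,"wz": -0.001},{"x": 0,"y": -0.758,"z": 0.292,"wx": 0.1,"wy": 0,"wz": -0.001},{"x": 0,"y": -0.758,"z": 0.292,"wx": 0.1,"wy": 0,"wz": -0.001},{"x": 0.05,"y": -0.758,"z": 0.292,"wx": 0.1,"wy": 0,"wz": -0.001},{"x": 0.1,"y": -0.758,"z": 0.292,"wx": 0.1,"wy": 0,"wz": -0.001},{"x": 0.16,"y": -0.758,"z": 0.292,"wx": 0.1,"wy": 0,"wz": -0.001},{"x": 0.16,"y": -0.758,"z": 0.292,"wx": 0.1,"wy": 0,"wz": -0.001},{"x": 0.16,"y": -0.758,"z": 0.292,"wx": 0.1,"wy": 0,"wz": -0.001}]'

```text
clock: 15.72
position: [0.431, -0.2925, 0.0916]
tool_rot: [0.332, 1.568, -1.446]
force: [-0.5, -0.1, 0.1]
grip_width: 0.0853
```

```bash
python3 plan.py 430 -293 6 77.8;python3 - <<'E'
from h import *
im,d=bot.grab_frame("top");print(*slats("top",im,d),sep="\n")
E
```

```text
relref -6.734251603056453e-05
t 15.72 pos [ 431.  -292.5   91.6] jaw -11.9 q7 0.59 w 0.0853 F [-0.5 -0.1  0.1]
shift [ 0.214  -0.0024  0.0014] turn [ 0.0009  0.0004 -0.0001] jaw -12.199999999999989 rel 22.1 rows 2.0
('top', 565, -104, 28, 63, np.float64(121.7), 'mean', array([ 565.1, -109.8,   20.1]), 286)
('top', 440, -248, 28, 58, np.float64(88.9), 'mean', array([ 441.8, -241.9,   20. ]), 278)
('top', 428, -302, 28, 46, np.float64(90.1), 'mean', array([ 426.6, -302.3,   20.4]), 177)
('top', 613, -133, 31, 108, np.float64(23.5), 'mean', array([ 611.2, -129.7,   39.9]), 447)
('top', 596, -35, 27, 59, np.float64(15.1), 'mean', array([594.8, -39.8,  39.8]), 149)
('top', 550, -56, 29, 63, np.float64(30.6), 'mean', array([544.5, -57. ,  39.8]), 300)
('top', 656, -62, 31, 150, np.float64(113.9), 'mean', array([654.2, -64.3,  59.5]), 693)
```

Request:
servo_tool --targets '[{"x": 0.08,"y": -0.002,"z": 0.001,"wx": 0.001,"wy": 0,"wz": 0},{"x": 0.17,"y": -0.002,"z": 0.001,"wx": 0.001,"wy": 0,"wz": 0},{"x": 0.205,"y": -0.002,"z": 0.001,"wx": 0.001,"wy": 0,"wz": 0},{"x": 0.214,"y": -0.002,"z": 0.001,"wx": 0.001,"wy": 0,"wz": 0},{"x": 0.214,"y": -0.002,"z": 0.001,"wx": 0.001,"wy": 0,"wz": 0}]'

```text
clock: 16.4
position: [0.431, -0.2929, 0.007]
tool_rot: [0.706, 1.567, -1.078]
force: [-0.3, -0.8, -0.1]
grip_width: 0.0857
```

Request:
servo_tool --targets '[{"x": 0,"y": 0,"z": 0,"wx": 0,"wy": 0,"wz": 0},{"x": 0,"y": 0,"z": 0,"wx": 0,"wy": 0,"wz": 0},{"x": 0,"y": 0,"z": 0,"wx": 0,"wy": 0,"wz": 0},{"x": 0,"y": 0,"z": 0,"wx": 0,"wy": 0,"wz": 0},{"x": 0,"y": 0,"z": 0,"wx": 0,"wy": 0,"wz": 0},{"x": 0,"y": 0,"z": 0,"wx": 0,"wy": 0,"wz": 0},{"x": 0,"y": 0,"z": 0,"wx": 0,"wy": 0,"wz": 0},{"x": 0,"y": 0,"z": 0,"wx": 0,"wy": 0,"wz": 0}]' --grip -1 --squeeze 50

```text
clock: 17.4
position: [0.4312, -0.293, 0.0075]
tool_rot: [0.838, 1.567, -0.946]
force: [-1.0, 1.6, 10.4]
grip_width: 0.0288
```

Request:
servo_tool --targets '[{"x": -0.05,"y": 0,"z": 0,"wx": 0,"wy": 0,"wz": 0},{"x": -0.15,"y": 0,"z": 0,"wx": 0,"wy": 0,"wz": 0},{"x": -0.25,"y": 0,"z": 0,"wx": 0,"wy": 0,"wz": 0},{"x": -0.35,"y": 0,"z": 0,"wx": 0,"wy": 0,"wz": 0},{"x": -0.35,"y": 0,"z": 0,"wx": 0,"wy": 0,"wz": 0}]'

```text
clock: 18.02
position: [0.432, -0.2931, 0.1499]
tool_rot: [1.136, 1.563, -0.648]
force: [-0.3, 0.2, -0.8]
grip_width: 0.0282
```

```bash
python3 plan.py 563.3 -102.2 140 114.2; python3 - <<'E'
from h import *
im,d=bot.grab_frame("top");print(*[o for o in slats("top",im,d) if o[3]>24],sep="\n");cv2.imwrite("pics/t5.png",cv2.resize(im[130:320,250:500,::-1],None,fx=3,fy=3))
E
```

```text
relref -6.734251603056453e-05
t 18.02 pos [ 432.  -293.1  149.9] jaw -12.2 q7 0.55 w 0.0282 F [-0.3  0.2 -0.8]
shift [ 0.0246  0.2197 -0.5359] turn [-0.1011  0.0009 -0.0009] jaw 24.19999999999999 rel 34.5 rows 4.0
('top', 570, -115, 29, 39, np.float64(127.2), 'mean', array([ 569.9, -118.6,   20. ]), 176)
('top', 613, -133, 31, 108, np.float64(25.0), 'mean', array([ 609.7, -131.2,   40.1]), 464)
('top', 559, -51, 29, 84, np.float64(24.6), 'mean', array([555.4, -52.6,  39.9]), 422)
('top', 673, -98, 31, 69, np.float64(110.1), 'mean', array([ 673.6, -102.3,   59.8]), 343)
('top', 637, -21, 31, 59, np.float64(126.4), 'mean', array([635.8, -14.4,  59.6]), 253)
```

View pics/t5.png

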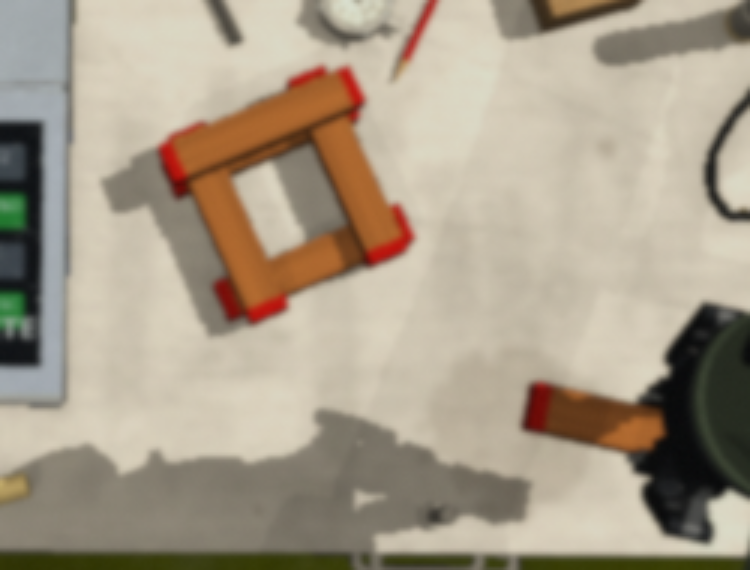

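The top crop shows the tower's three placed layers square (corners about (175,160), (350,85), (400,240), (255,305)), the last slat in the jaws, and the bolt still standing at (435,515). Carrying on.

Request:
servo_tool --targets '[{"x": 0,"y": 0.025,"z": -0.06,"wx": -0.012,"wy": 0,"wz": 0},{"x": 0,"y": 0.065,"z": -0.16,"wx": -0.03,"wy": 0,"wz": 0},{"x": 0,"y": 0.11,"z": -0.27,"wx": -0.05,"wy": 0,"wz": 0},{"x": 0,"y": 0.155,"z": -0.38,"wx": -0.07,"wy": 0,"wz": 0},{"x": 0,"y": 0.193,"z": -0.47,"wx": -0.09,"wy": 0.001,"wz": -0.001},{"x": 0.01,"y": 0.214,"z": -0.52,"wx": -0.101,"wy": 0.001,"wz": -0.001},{"x": 0.025,"y": 0.22,"z": -0.536,"wx": -0.101,"wy": 0.001,"wz": -0.001},{"x": 0.025,"y": 0.22,"z": -0.536,"wx": -0.101,"wy": 0.001,"wz": -0.001}]'

```text
clock: 19.08
position: [0.5618, -0.1023, 0.1372]
tool_rot: [-2.31, 1.566, 2.822]
force: [0.2, -0.2, 1.1]
grip_width: 0.0283
```

```bash
python3 plan.py 563.3 -102.2 47.5 114.2
```

```text
relref -6.734251603056453e-05
t 19.07 pos [ 561.8 -102.3  137.2] jaw 24.1 q7 0.66 w 0.0283 F [ 0.2 -0.2  1.1]
shift [0.2243 0.0041 0.002 ] turn [-0.0004 -0.0005  0.0005] jaw 24.19999999999999 rel 34.5 rows 2.0
```

Request:
servo_tool --targets '[{"x": 0.05,"y": 0.004,"z": 0.002,"wx": 0,"wy": 0,"wz": 0},{"x": 0.12,"y": 0.004,"z": 0.002,"wx": 0,"wy": 0,"wz": 0},{"x": 0.18,"y": 0.004,"z": 0.002,"wx": 0,"wy": 0,"wz": 0},{"x": 0.206,"y": 0.004,"z": 0.002,"wx": 0,"wy": 0,"wz": 0},{"x": 0.216,"y": 0.004,"z": 0.002,"wx": 0,"wy": 0,"wz": 0},{"x": 0.221,"y": 0.004,"z": 0.002,"wx": 0,"wy": 0,"wz": 0},{"x": 0.224,"y": 0.004,"z": 0.002,"wx": 0,"wy": 0,"wz": 0}]'

```text
clock: 19.95
position: [0.5636, -0.1023, 0.0482]
tool_rot: [-2.359, 1.567, 2.773]
force: [-0.6, -0.7, -0.5]
grip_width: 0.0285
```

Request:
servo_tool --targets '[{"x": 0.001,"y": 0,"z": 0,"wx": 0,"wy": 0,"wz": 0},{"x": 0.002,"y": 0,"z": 0,"wx": 0,"wy": 0,"wz": 0},{"x": 0.003,"y": 0,"z": 0,"wx": 0,"wy": 0,"wz": 0}]'

```text
clock: 20.32
position: [0.5638, -0.1023, 0.0475]
tool_rot: [-2.454, 1.568, 2.678]
force: [-3.6, 1.0, 15.4]
grip_width: 0.0286
```

Request:
servo_tool --targets '[{"x": 0,"y": 0,"z": 0,"wx": 0,"wy": 0,"wz": 0},{"x": 0,"y": 0,"z": 0,"wx": 0,"wy": 0,"wz": 0},{"x": 0,"y": 0,"z": 0,"wx": 0,"wy": 0,"wz": 0},{"x": 0,"y": 0,"z": 0,"wx": 0,"wy": 0,"wz": 0}]' --grip 0.3

```text
clock: 20.82
position: [0.5637, -0.1023, 0.0474]
tool_rot: [-2.431, 1.568, 2.701]
force: [-0.8, 0.4, -0.3]
grip_width: 0.0556
```

Request:
servo_tool --targets '[{"x": -0.05,"y": 0,"z": 0,"wx": 0,"wy": 0,"wz": 0},{"x": -0.15,"y": 0,"z": 0,"wx": 0,"wy": 0,"wz": 0},{"x": -0.25,"y": 0,"z": 0,"wx": 0,"wy": 0,"wz": 0},{"x": -0.35,"y": 0,"z": 0,"wx": 0,"wy": 0,"wz": 0},{"x": -0.4,"y": 0,"z": 0.1,"wx": 0,"wy": 0,"wz": 0},{"x": -0.4,"y": 0,"z": 0.3,"wx": 0,"wy": 0,"wz": 0},{"x": -0.4,"y": 0,"z": 0.5,"wx": 0,"wy": 0,"wz": 0},{"x": -0.4,"y": 0,"z": 0.6,"wx": 0,"wy": 0,"wz": 0},{"x": -0.4,"y": 0,"z": 0.6,"wx": 0,"wy": 0,"wz": 0}]'

```text
clock: 21.95
position: [0.6615, -0.3261, 0.2058]
tool_rot: [-1.946, 1.567, -3.101]
force: [0.0, -0.3, -0.4]
grip_width: 0.0555
```

```bash
python3 - <<'E'
from h import *
print(bot.observe()["position"])
im,d=bot.grab_frame("top");print(*[o for o in slats("top",im,d) if o[3]>20],sep="\n");a=im[130:320,250:500,::-1]
im,_=bot.grab_frame("scene");b=im[170:350,270:470,::-1]
cv2.imwrite("pics/t6.png",np.vstack([cv2.resize(a,(395,300)),cv2.resize(b,(395,300))]))
E
```

```text
[ 0.66145622 -0.32614003  0.20582567]
('top', 631, -125, 29, 70, np.float64(25.8), 'mean', array([ 630.4, -123.8,   40. ]), 396)
('top', 592, -37, 29, 68, np.float64(24.3), 'mean', array([593.1, -36.6,  40.1]), 401)
('top', 677, -110, 30, 41, np.float64(113.9), 'mean', array([ 676.4, -111.1,   60. ]), 252)
('top', 644, -36, 30, 95, np.float64(108.7), 'mean', array([639. , -32.1,  59.5]), 510)
('top', 570, -118, 30, 116, np.float64(112.6), 'mean', array([ 571.6, -123.7,   59.8]), 608)
('top', 538, -47, 28, 29, np.float64(48.6), 'mean', array([535.9, -44.9,  59.5]), 153)
```

View pics/t6.png

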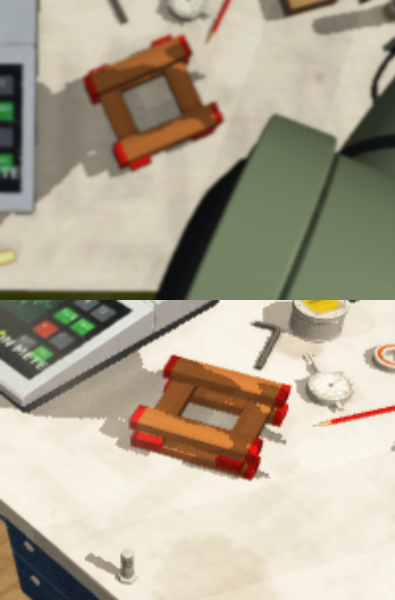

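Tower is complete: layer-three tops read 60 mm, the cross slats 40 mm, the middle slat has not moved, and the bolt is upright (125,565).

```bash
python3 -c "
from workcell import bot
print(bot.job_done(),bot.observe()['clock'])"
```

```text
the job is handed in; nothing more can be done
the job is handed in; nothing more can be done
```

The crib is finished and the job is handed in, at about 22 s of the 64 s allowed. No verdict was reported.

- **Placing:** One loose slat went in as the mate of the single slat, and the other two went crosswise above the two bottom slats. I lowered each until the wrist force showed contact (15 to 38 N) before opening the fingers.
- **Position:** In the last top-camera check, slat tops read 40 mm in layer two and 60 mm in layer three. The mate lay about 3 mm from its target. The layer-three slats were within about 1 mm of the bottom-slat centres, where those could be worked out. These figures rest on camera calibration good to about 2 mm.
- **Crib slats:** The single slat read the same place as at the start, to about 1 mm. The bottom slats were last seen only in part, with no sign of having moved. I did not measure them fully after the final placing.
- **Other things:** The bolt was still standing in the last picture. I did not re-measure the torch or the brass drift; the arm crossed near them once at the start, about 0.2 m above the bench.
- **Checks that fell short:** My colour segmentation found only fragments in the scene camera, so all positions come from the top camera. Its fits of partly covered slats were fragmentary too, so I worked their centres out from visible ends or pieces. The detector did not find the bolt, so I judged it by eye from the pictures.

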